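# Find the balance point of a marble-ended serving paddle

## Robot

A 6-joint arm with a two-finger parallel gripper is mounted at the origin on the work surface. World frame = base frame: x ahead of the robot, y to its left, z up, the work surface at z = 0. Lengths are in m, angles in rad, forces in N, time in s.
With the tool pointing down it reaches from about 0.35 to 0.975 m from the base axis. Payload 4.9 kg.
Tool frame: the origin (TCP) lies on the centre line of the jaws, within the pads' length; the fingertips stand ctrl.tcp_to_tips ahead of it and the grasp point (between the pads) lies 3 mm ahead of it (ctrl.tcp_to_tips is the distance from the TCP to the fingertips, in m); z points along the fingers, y is the direction in which the jaws open and shut (so a half turn about z gives the same grasp; the last joint's range is limited). The gripper opens to 85 mm and grips with 20 to 120 N. Pads are 22 mm wide; open, the fingers measure 114 mm over their backs; the gripper's body (76 mm by 85 mm) begins 54 mm behind the grasp point. The pads swing forward as they close: fully open they stand 13 mm farther back than shut.
Start: joints at [1.11, 0.053, 1.613, -0, 1.476, -0.119], TCP at [0.209, 0.589, 0.253] pointing down, gripper open.
Joint ranges: [-3.01, 3.01], [-1.01, 2.22], [0.06, 2.58], [-1.02, 4.17], [0.09, 2.62], [-3.14, 3.14]. Speed limits (rad/s): [2.57, 2.57, 3.14, 3.14, 3.14, 3.14].

## Interface

Orientations are given as a rotation vector (axis times angle).
In Python, from station import ctrl, vision gives the robot as it stands.
- The arm moves only by the tool jog_arm, never from a script. Its argument "deltas" is a list of rows, each a list of 7 numbers: the turn, a rotation vector about the tool's x, y, z in rad, then the shift along the tool's x, y, z in cm, then the opening, from 0 (shut) to 1 (fully open). A call has 1 to 12 rows; each row shifts and turns the commanded pose from where the row before left it, along the tool's axes as they then stand; what a row does not reach is not made up. A row lasts 1/12 s, in which the tool goes at most 41.7 mm and 7.16 degrees, less where a joint would pass 70% of its speed; a pose out of reach is approached as far as the arm can. A call with a gripper value outside its range is refused whole. The fingers move at their own pace and stop on an object; "grip_force" is the grip in N (left out, the last holds). Time passes only in rows, so rows that do not move let the fingers close. It gives the time, the measured TCP pose, the force and the opening at its end, in the units of the state.
- ctrl.get_obs(): the state, without advancing time (a new reading comes with each control period).
- vision.get_image(name): name is "side" or "top" or "wrist"; returns (picture, depth): 400x640x3 uint8, red, green, blue; 400x640 float32, m along the optical axis (not along the pixel's ray), 0 where there is no reading.
- vision.calibration(name): a dict with "fx", "fy", "cx", "cy" (pixels), "rvec" (rotation vector, rad) and "tvec" (3), from world to camera coordinates, as OpenCV has them; the wrist camera has in their place "hand_eye" (4x4, takes a point from camera to tool coordinates, whose origin is the TCP and whose axes are the flange's). Camera axes: x right, y down, z forward; pixel columns grow to the right and rows downward; lengths in m; the calibration is good to about 2 mm. A picture is of the moment at which its call begins: read the wrist's pose just before it. calibration takes no time and is no camera call.
- ctrl.finish_job(): hands the job in, once; it reports no verdict.
The state is a dict: "t": time; "q": joint angles; "dq": joint speeds; "effort": joint torques, N m; "tool_pos": TCP position; "tool_rot": TCP orientation; "contact_force": force on the tool from outside, world axes, zero at the start; "wrist_torque": the same for the moment, N m; "opening": finger opening in m.
Only numpy, scipy, OpenCV 4.12 (cv2) and the standard library are available. Lean on these libraries where they do the work, as an engineer would, in place of code of your own. Each camera call takes 0.05 s, during which the arm holds its last target. There are 200 camera calls.

## Task

I want to hang the marble-ended serving paddle level from one loop, so find its balance point for me: pick it up, lay it face up, flat and square across the narrow cork-topped edge of the little oak stand with the middle of its length on the edge, and then, keeping hold of it and keeping it resting lightly on the edge, slide it along until neither end wants to drop. Then let go and leave it balancing there by itself, level and still, with both ends clear of the counter. Never press it hard on the edge, never let an end drop on to the counter once it lies on the edge (the marble would chip), and leave the coasters, the sugar jar and the phone where they are.

Things in the scene. Friction and masses are not known exactly. Their poses are not given: they have to be found in the camera images.
- paddle: flat paddle 440 mm long, 18 mm thick, lying on the counter. Origin: underside, mid-length; x along it to the marble end, y across, z up. Handle 28 mm wide: x -220 to -80 mm, round shoulder to -110. Wooden blade 60 mm wide, sides parallel, grip here: -80 to 130. Marble end: 130 to 220, of unknown weight (solid or veneer), so the whole weighs 0.2 to 0.6 kg and balances anywhere from x = 20 to 110 mm
- marble_tip (a point): middle of the paddle's marble end face, at x = 220 mm, half the thickness up
- handle_tip (a point): middle of the paddle's handle end face, at x = -220 mm, half the thickness up
- stand: oak stand fixed to the counter: foot 84 x 90 x 12 mm, A-shaped body, cork-topped level edge 60 mm above the counter. Origin: centre of the underside; y runs along the edge, x across it, the way the paddle is to lie (marble to either side). The edge is flat, 12 mm wide (x), body and edge 44 mm long (y), so fingers holding the 60 mm blade pass by its ends
- edge (a point): centre of the stand's cork-topped edge, 60 mm above the counter
- coasters: square holder 104 x 104 mm, 60 mm high, with a stack of wooden coasters; origin at the centre of its underside
- sugar_jar: glass sugar jar with a steel lid, 84 mm across, 100 mm high; origin at the centre of its underside
- phone: black phone lying flat, 74 x 150 x 9 mm; origin at the centre of its underside
Not all that is in view belongs to the job. Leave any green or orange look-alike of the stand alone.

How it is judged:
By the outcome, as a careful person would: the job done as asked, in the order asked, and still so for the second after the job is handed in, with the robot touching nothing.
It also fails if it takes over 72 s, if anything falls off the work surface, if the arm or the gripper's body presses on something with over 40 N, if the wrist force passes 120 N, or if a joint passes its speed limit or range.

## Working session

There is one attempt and no reset: what is moved stays moved. The work goes in short steps, Python scripts to look and compute and a tool call to move; the robot and the scene stay as the last step left them, time stands still between calls to the robot, and variables do not carry over. Pictures are saved under pics/ and viewed, about 8 in all and at most 12, crops included, and the job is handed in when it is done.

Besides the shell and the picture viewer there is one more tool, called after "Emit:" as name(argument=value, ...), one argument or row to a line, values as JSON. jog_arm: Moves the arm, as the interface text tells. Its arguments: {"type":"object","properties":{"deltas":{"type":"array"},"grip_force":{"type":"number"}},"required":["deltas"]}

```bash
ls; mkdir -p pics
python3 - <<'E'
from station import ctrl, vision
import cv2,numpy as np
np.set_printoptions(precision=4,suppress=True)
o=ctrl.get_obs(); print({k:np.round(v,4) for k,v in o.items()}, ctrl.tcp_to_tips)
for n in ("top","side"):
    p,d=vision.get_image(n); np.savez(f"pics/{n}0.npz",p=p,d=d); cv2.imwrite(f"pics/{n}0.png",p[:,:,::-1]); print(n,vision.calibration(n))
print(vision.calibration("wrist"))
E
```

```text
pics
{'t': np.float64(0.0), 'q': array([ 1.11  ,  0.0534,  1.6143,  0.    ,  1.476 , -0.119 ]), 'dq': array([ 0.0008, -0.0022, -0.0006, -0.0013, -0.0003,  0.0002]), 'effort': array([ -0.0002, -39.3691, -37.0174,  -0.0002,   0.0071,  -0.    ]), 'tool_pos': array([0.2092, 0.5883, 0.2521]), 'tool_rot': array([-0.5343, -3.0952,  0.0031]), 'contact_force': array([-0.4235,  0.3931, -0.179 ]), 'wrist_torque': array([-0.0138,  0.0046,  0.0128]), 'opening': np.float64(0.0857)} 0.022
top {'fx': 402.1655599429083, 'fy': 402.1655599429083, 'cx': 320.5602853165994, 'cy': 196.32457559132547, 'rvec': array([ 2.1903, -2.1482,  0.088 ]), 'tvec': array([-0.0476,  0.5934,  1.5273])}
side {'fx': 416.39804708561314, 'fy': 416.39804708561314, 'cx': 322.20140180125685, 'cy': 201.4595903653142, 'rvec': array([ 2.2504, -0.775 ,  0.3227]), 'tvec': array([-0.4992,  0.3078,  1.2444])}
{'fx': 280.1517906658947, 'fy': 280.1517906658947, 'cx': 316.3157112800427, 'cy': 199.2824760188614, 'hand_eye': array([[-0.0006, -0.9599, -0.2802,  0.0704],
       [ 1.    , -0.0006,  0.0001, -0.0005],
       [-0.0003, -0.2802,  0.9599, -0.1208],
       [ 0.    ,  0.    ,  0.    ,  1.    ]])}
```

View pics/top0.png

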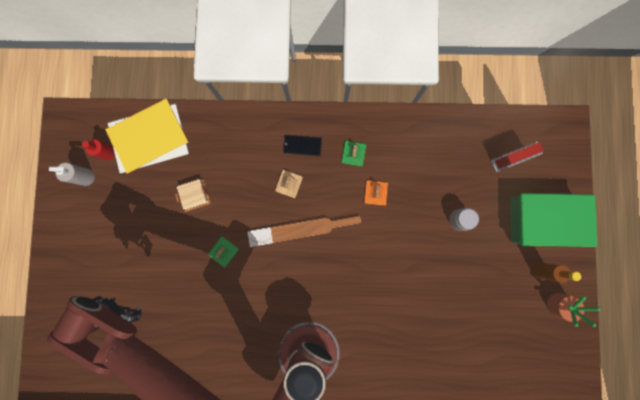

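View pics/side0.png

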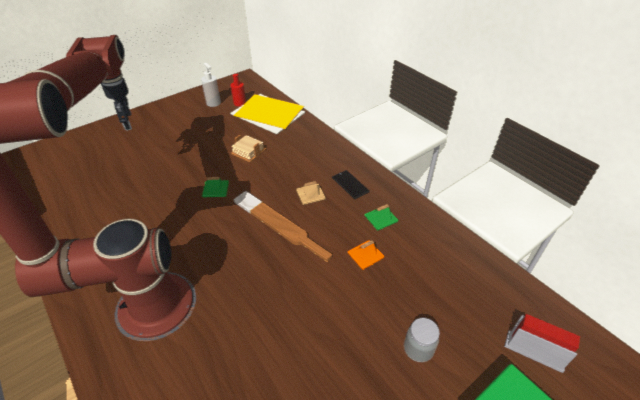

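```bash
cat > h.py <<'E'
import numpy as np,cv2
from scipy.spatial.transform import Rotation as R
from station import ctrl,vision
np.set_printoptions(precision=4,suppress=True)
def cam(n,o=None):
    c=vision.calibration(n); K=np.array([[c['fx'],0,c['cx']],[0,c['fy'],c['cy']],[0,0,1]])
    if n=='wrist':
        T=np.eye(4);T[:3,:3]=R.from_rotvec(o['tool_rot']).as_matrix();T[:3,3]=o['tool_pos'];T=T@c['hand_eye']
        return K,T[:3,:3],T[:3,3]
    Rm=R.from_rotvec(c['rvec']).as_matrix(); return K,Rm.T,-Rm.T@c['tvec']
def ray(C,uv,z):
    K,Rm,t=C; uv=np.atleast_2d(uv).astype(float)
    d=np.c_[uv,np.ones(len(uv))]@np.linalg.inv(K).T@Rm.T
    return t+d*((z-t[2])/d[:,2])[:,None]
def cloud(C,d):
    K,Rm,t=C; v,u=np.mgrid[:d.shape[0],:d.shape[1]]
    p=np.stack([(u-K[0,2])/K[0,0]*d,(v-K[1,2])/K[1,1]*d,d],-1)
    return p@Rm.T+t
def proj(C,P):
    K,Rm,t=C; q=(np.atleast_2d(P)-t)@Rm@K.T; return q[:,:2]/q[:,2:]
E
python3 - <<'E'
from h import *
s=np.load('pics/top0.npz');p,d=s['p'],s['d'];C=cam('top')
X=cloud(C,d)
print('counter z',np.median(X[270:300,350:450,2]))
hsv=cv2.cvtColor(p,cv2.COLOR_RGB2HSV)
print('z top paddle',X[230,295],'handle',X[221,345],'stand',X[184,289])
for nm,(x0,y0,x1,y1),z in [('paddle',(240,205,370,255),.018),('stand',(270,165,310,205),.02),('coast',(170,175,215,215),.05),('jar',(445,200,485,235),.1),('phone',(278,130,328,160),.009),('orange',(360,175,395,210),.02)]:
    sub=X[y0:y1,x0:x1];m=(sub[...,2]>(.004 if nm=='phone' else .008)).astype(np.uint8)
    n,l,st,ce=cv2.connectedComponentsWithStats(m)
    k=1+np.argmax(st[1:,4]);ys,xs=np.nonzero(l==k)
    r=cv2.minAreaRect(np.float32(np.c_[xs+x0,ys+y0])); b=ray(C,cv2.boxPoints(r),z)[:,:2]
    print(nm,st[k,4],'ctr',b.mean(0),'zmax',sub[l==k][:,2].max());print(b.tolist())
    e=b[1]-b[0],b[2]-b[1]; print([ (round(float(np.hypot(*q)),3),round(float(np.degrees(np.arctan2(q[1],q[0]))),1)) for q in e])
cv2.imwrite('pics/crop.png',cv2.resize(p[120:270,170:400,::-1],None,fx=3.4,fy=3.4,interpolation=cv2.INTER_CUBIC))
E
```

```text
counter z 0.0008711339855715927
z top paddle [0.4626 0.0597 0.0225] handle [ 0.5012 -0.1324  0.0174] stand [0.6367 0.0848 0.0538]
paddle 1518 ctr [0.4699 0.0251] zmax 1.574769003892711
[[0.46374732569259497, 0.24790577913477488], [0.5444844508326013, -0.1846329287221651], [0.4758538328476886, -0.19685255050981632], [0.3955536984712129, 0.23392301762529447]]
[(0.44, -79.4), (0.07, -169.9)]
stand 459 ctr [0.6419 0.0883] zmax 1.574769003892711
[[0.613711527937398, 0.14365729212561007], [0.6985508415757261, 0.11570220574140913], [0.6699035926281879, 0.032695918314479336], [0.5853919492834072, 0.060979488730209364]]
[(0.089, -18.2), (0.088, -109.0)]
coast 718 ctr [0.5875 0.4571] zmax 1.574769003892711
[[0.6229196397114276, 0.530108256151171], [0.6543731521418272, 0.4148737403265784], [0.551838118569707, 0.3844365113479339], [0.5206850200522718, 0.49897440941632776]]
[(0.119, -74.7), (0.107, -163.5)]
jar 535 ctr [ 0.514  -0.5612] zmax 1.574769003892711
[[0.5357529284476067, -0.4991273389781534], [0.5706529936642288, -0.5979959069810648], [0.4922031602403098, -0.6229550913809508], [0.45758840779790216, -0.5245526592415278]]
[(0.105, -70.6), (0.082, -162.4)]
phone 671 ctr [0.8042 0.0424] zmax 1.574769003892711
[[0.7587808233064401, 0.12475975276640988], [0.8593445865919347, 0.12003951817278788], [0.8495715914683677, -0.04034890868326817], [0.7492358792933413, -0.034720160279381115]]
[(0.101, -2.7), (0.161, -93.5)]
orange 457 ctr [ 0.6135 -0.2495] zmax 1.574769003892711
[[0.5725560358067577, -0.20402413618404028], [0.6612223200761286, -0.21195464220351073], [0.6543810697033502, -0.2950936864924095], [0.5658393778799684, -0.28674547729732913]]
[(0.089, -5.1), (0.083, -94.7)]
```

View pics/crop.png

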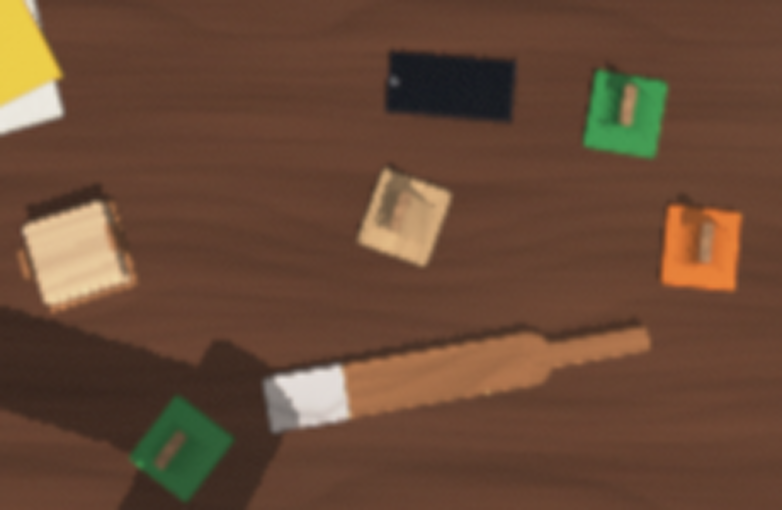

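Emit:
jog_arm(
  deltas=[
    [0,0,0,-2.8,-2.5,-0.3,1],
    [0,0,0,-2.8,-2.5,-0.3,1],
    [0,0,0,-2.8,-2.5,-0.3,1],
    [0,0,0,-2.8,-2.5,-0.3,1],
    [0,0,0,-2.8,-2.5,-0.3,1],
    [0,0,0,-2.8,-2.5,-0.3,1],
    [0,0,0,-2.8,-2.5,-0.3,1],
    [0,0,0,-2.8,-2.5,-0.3,1],
    [0,0,0,-2.8,-2.5,-0.3,1],
    [0,0,0,-2.8,-2.5,-0.3,1],
    [0,0,0,-2.8,-2.5,-0.3,1],
    [0,0,0,-2.8,-2.5,-0.3,1],
  ],
)

```text
t: 1.1
tool_pos: [0.4257, 0.1918, 0.2891]
tool_rot: [-0.534, -3.096, 0.0]
contact_force: [0.6, -0.2, -0.6]
opening: 0.0851
```

Emit:
jog_arm(
  deltas=[
    [0,0,0,-2.8,-2.5,-0.3,1],
    [0,0,0,-2.8,-2.5,-0.3,1],
    [0,0,0,-2.8,-2.5,-0.3,1],
    [0,0,0.115,0,0,0,1],
    [0,0,0.115,0,0,0,1],
    [0,0,0.115,0,0,0,1],
    [0,0,0.115,0,0,0,1],
    [0,0,0.115,0,0,0,1],
    [0,0,0.115,0,0,0,1],
    [0,0,0.115,0,0,0,1],
    [0,0,0.115,0,0,0,1],
    [0,0,0.115,0,0,0,1],
  ],
)

```text
t: 2.1
tool_pos: [0.4792, 0.0947, 0.2977]
tool_rot: [-2.002, -2.42, 0.001]
contact_force: [1.0, -0.4, -0.1]
opening: 0.0855
```

Emit:
jog_arm(
  deltas=[
    [0,0,0,0,0,0,1],
    [0,0,0,0,0,0,1],
  ],
)

```text
t: 2.27
tool_pos: [0.4793, 0.0948, 0.2979]
tool_rot: [-1.992, -2.429, 0.001]
contact_force: [0.7, 0.5, -0.0]
opening: 0.0852
```

Run:
```python
from h import *
o=ctrl.get_obs(); p,d=vision.get_image('wrist'); np.savez('pics/w1.npz',p=p,d=d,tool_pos=o['tool_pos'],tool_rot=o['tool_rot'])
cv2.imwrite('pics/w1.png',p[:,:,::-1])
print(o['t'],o['tool_pos'],R.from_rotvec(o['tool_rot']).as_matrix(),o['q'])
C=cam('wrist',o); print(proj(C,[[.642,.088,.06],[.395,.234,.018],[.544,-.185,.018]]))
```

```text
2.2667 [0.4793 0.0948 0.2979] [[-0.1957  0.9807 -0.0008]
 [ 0.9807  0.1957 -0.    ]
 [ 0.0001 -0.0008 -1.    ]] [ 0.0427 -0.3043  1.8649  0.      1.5818 -0.1542]
[[434.5141 202.2831]
 [273.2003  50.868 ]
 [321.3627 332.6796]]
```

View pics/w1.png

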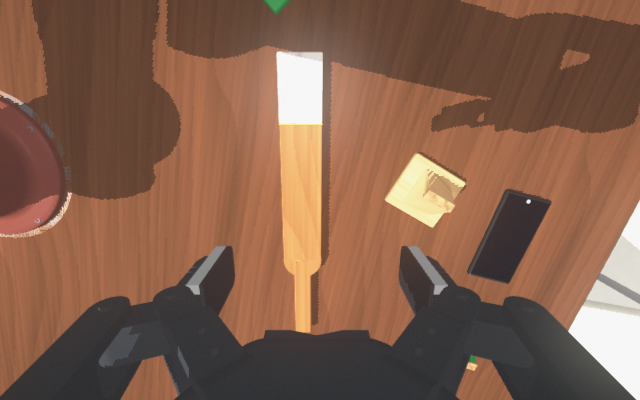

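Run:
```python
from h import *
s=np.load('pics/w1.npz');p,d=s['p'],s['d'];C=cam('wrist',s);X=cloud(C,d)
print('counter',np.median(X[100:200,180:260,2]), 'paddle',np.median(X[140:240,290:310,2]))
hsv=cv2.cvtColor(p,cv2.COLOR_RGB2HSV)
print(hsv[200,300],hsv[200,350],hsv[80,300],hsv[300,303])
m=np.zeros(d.shape,np.uint8);roi=(slice(45,275),slice(265,335))
m[roi]=((X[roi][...,2]>.010)&(X[roi][...,2]<.04))
r=cv2.minAreaRect(cv2.findNonZero(m));b=ray(C,cv2.boxPoints(r),.018);print('depth box',r,b)
m2=np.zeros(d.shape,np.uint8);m2[roi]=hsv[roi][...,2]>170
L=[]
for v in range(60,250,10):
    c=np.nonzero(m[v])[0];c2=np.nonzero(m2[v])[0]
    a=ray(C,[[c[0]-.5,v],[c[-1]+.5,v]],.018);a2=ray(C,[[c2[0]-.5,v],[c2[-1]+.5,v]],.018)
    L.append(np.r_[a.mean(0)[:2],np.hypot(*(a[1]-a[0])[:2]),a2.mean(0)[:2],np.hypot(*(a2[1]-a2[0])[:2])])
L=np.array(L);print(L[::3])
for k in (0,3):
    f=np.polyfit(L[:,k+1],L[:,k],1);print('axis dir',90-np.degrees(np.arctan(f[0])),f)
for col in (290,300,310):
    c=np.nonzero(m[:,col])[0];c2=np.nonzero(m2[:,col])[0];print('end',c[0],c2[0],ray(C,[[col,c[0]-.5]],.018))
c=np.nonzero(hsv[40:,300,1]>60)[0]; 
seam=[v for v in range(60,200) if hsv[v,300,1]>60][0];print('seam',seam,ray(C,[[300,seam-.5]],.018))
# stand
roi=(slice(140,240),slice(375,480));Z=X[roi]
print('stand zmax',np.percentile(Z[...,2],[50,99,99.8]))
for lo in (.006,.05):
    mm=np.zeros(d.shape,np.uint8);mm[roi]=(Z[...,2]>lo)
    P=X[mm>0];pl=.012 if lo<.02 else .06
    cn=max(cv2.findContours(mm,0,1)[0],key=cv2.contourArea)
    r=cv2.minAreaRect(cn);b=ray(C,cv2.boxPoints(r),pl)[:,:2];e=b[1]-b[0],b[2]-b[1]
    r2=cv2.minAreaRect(np.float32(P[:,:2]));b2=cv2.boxPoints(r2);e2=b2[1]-b2[0],b2[2]-b2[1]
    for bb,ee in((b,e),(b2,e2)): print(lo,mm.sum(),bb.mean(0),[(round(float(np.hypot(*q)),4),round(float(np.degrees(np.arctan2(q[1],q[0]))),1)) for q in ee])
# top edge by depth from top cam
s=np.load('pics/top0.npz');T=cloud(cam('top'),s['d']);Z=T[165:205,270:310].reshape(-1,3);P=Z[(Z[:,2]>.05)&(Z[:,2]<.08)];print('top cam edge',len(P),P.mean(0),cv2.minAreaRect(np.float32(P[:,:2])))
cv2.imwrite('pics/crop2.png',cv2.resize(p[140:240,375:480,::-1],None,fx=5,fy=5,interpolation=cv2.INTER_CUBIC))
```

```text
counter 0.00038289758953885533 paddle 0.018296773618640627
[ 16 137 243] [ 10 138 178] [  0   0 247] [ 17 134 245]
depth box ((299.4999694824219, 162.99998474121094), (221.99996948242188, 44.99999237060547), 90.0) [[ 0.4     0.2337  0.018 ]
 [ 0.457   0.245   0.018 ]
 [ 0.5221 -0.0724  0.018 ]
 [ 0.4507 -0.0866  0.018 ]]
[[ 0.4302  0.2301  0.0599  0.4225  0.2285  0.0755]
 [ 0.4374  0.1943  0.0602  0.4367  0.1941  0.0937]
 [ 0.445   0.1564  0.0606  0.4436  0.1561  0.0964]
 [ 0.4523  0.1161  0.0595  0.4509  0.1159  0.0992]
 [ 0.4608  0.0736  0.0599  0.4573  0.0729  0.0993]
 [ 0.4699  0.0283  0.0603  0.4662  0.0276  0.104 ]
 [ 0.4795 -0.0199  0.0607  0.4757 -0.0207  0.1089]]
axis dir 101.10417338369676 [-0.1963  0.4757]
axis dir 100.18409747772476 [-0.1796  0.4707]
end 52 51 [[0.4164 0.2375 0.018 ]]
end 52 52 [[0.4291 0.24   0.018 ]]
end 52 52 [[0.4417 0.2425 0.018 ]]
seam 124 [[0.4451 0.1517 0.018 ]]
stand zmax [0.0007 0.0608 0.4187]
0.006 3340 [0.6484 0.09  ] [(0.0829, 73.7), (0.0971, -18.7)]
0.006 3340 [0.5763 0.1152] [(0.2399, -18.9), (0.084, 71.1)]
0.05 530 [0.6452 0.092 ] [(0.0198, 75.2), (0.0485, -19.3)]
0.05 530 [0.5662 0.1209] [(0.2175, -20.2), (0.0204, 69.8)]
top cam edge 58 [0.6428 0.0909 0.0581] ((0.6430744528770447, 0.09183096140623093), (0.022947924211621284, 0.04366953298449516), 75.80201721191406)
```

View pics/crop2.png

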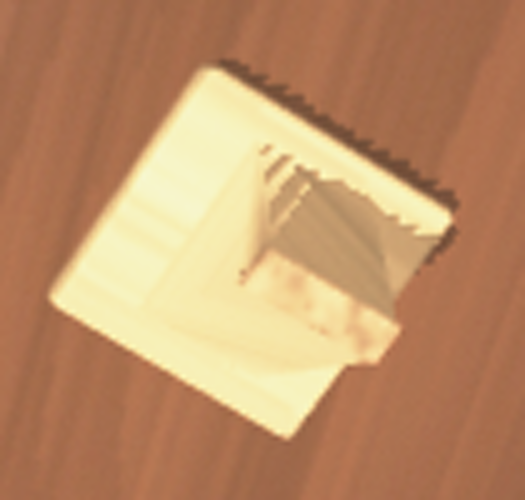

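Run:
```python
from h import *
s=np.load('pics/w1.npz');C=cam('wrist',s)
f=lambda q,z:ray(C,np.array(q)/5.+[374.6,139.6],z)[:,:2]
def rep(n,b):
    print(n,b.mean(0),[(round(float(np.hypot(*q)),4),round(float(np.degrees(np.arctan2(q[1],q[0]))),1)) for q in (b[1]-b[0],b[2]-b[1],b[3]-b[2],b[0]-b[3])])
rep('cork',f([(262,250),(400,328),(380,363),(242,285)],.06))
rep('foot',f([(205,67),(455,212),(290,438),(50,298)],.012))
d=cloud(C,s['d']);Z=d[185:218,418:458].reshape(-1,3);P=Z[(Z[:,2]>.057)&(Z[:,2]<.065)];print(len(P),P.mean(0),P[:,2].std(),cv2.minAreaRect(np.float32(P[:,:2])))
# paddle: centre line at marble end and grip point
u=np.array([np.cos(np.radians(101.1)),np.sin(np.radians(101.1))]);e=np.array([.4291,.2400])
print('mid',e-.22*u,'grip60',e-.16*u,'seam dist',np.hypot(*(np.array([.4451,.1517])-e)))
```

```text
cork [0.6472 0.0909] [(0.0449, -17.5), (0.0107, -100.9), (0.0452, 162.3), (0.0105, 77.4)]
foot [0.6455 0.0917] [(0.0893, -17.4), (0.0827, -108.2), (0.0901, 161.0), (0.0801, 71.3)]
304 [0.6464 0.0912 0.0601] 0.0009216458911744599 ((0.6468071937561035, 0.09079469740390778), (0.013685248792171478, 0.044977061450481415), 72.65853881835938)
mid [0.4715 0.0241] grip60 [0.4599 0.083 ] seam dist 0.08973789611975533
```

Emit:
jog_arm(
  deltas=[
    [0,0,0,-0.8,-2.1,2.5,1],
    [0,0,0,0,0,3,1],
    [0,0,0,0,0,3,1],
    [0,0,0,0,0,3,1],
    [0,0,0,0,0,3,1],
    [0,0,0,0,0,3,1],
    [0,0,0,0,0,3,1],
    [0,0,0,0,0,2.5,1],
    [0,0,0,0,0,1.5,1],
    [0,0,0,0,0,0,1],
    [0,0,0,0,0,0,1],
  ],
)

```text
t: 3.23
tool_pos: [0.4597, 0.0828, 0.0526]
tool_rot: [-1.993, -2.426, 0.002]
contact_force: [-0.2, 0.5, 0.6]
opening: 0.0855
```

```bash
cat > w.py <<'E'
from h import *
import sys
def wrench(n=14):
    F=[];M=[]
    for i in range(n):
        vision.get_image('side'); o=ctrl.get_obs();F.append(o['contact_force']);M.append(o['wrist_torque'])
    Rm=R.from_rotvec(o['tool_rot']).as_matrix()
    F=np.array(F);M=np.array(M);se=np.sqrt(n)
    print('t',o['t'],'pos',o['tool_pos'],'tool x ang',np.degrees(np.arctan2(Rm[1,0],Rm[0,0])),'zaxis',Rm[:,2],'open',o['opening'])
    print('F world',F.mean(0),'+-',F.std(0)/se,'M tool',M.mean(0)@Rm,'+-',M.std(0)/se)
    return F.mean(0),M.mean(0)@Rm
if __name__=='__main__': wrench(int(sys.argv[1]))
E
python3 w.py 8
```

```text
t 3.6333 pos [0.4611 0.0829 0.0543] tool x ang 101.12610983974648 zaxis [ 0.0018  0.     -1.    ] open 0.08512325978075269
F world [ 0.1023 -0.1861  0.208 ] +- [0.1848 0.1662 0.1129] M tool [-0.0128  0.0029  0.0011] +- [0.0083 0.0078 0.0077]
```

Emit:
jog_arm(
  deltas=[
    [0,0,0,0,-0.1,1.3,1],
    [0,0,0,0,0,1.2,1],
    [0,0,0,0,0,0,1],
    [0,0,0,0,0,0,0.6],
    [0,0,0,0,0,0,0.6],
    [0,0,0,0,0,0,0.4],
    [0,0,0,0,0,0,0.4],
    [0,0,0,0,0,0,0.4],
    [0,0,0,0,0,0,0.4],
  ],
  grip_force=60,
)

```text
t: 4.38
tool_pos: [0.4606, 0.0827, 0.0297]
tool_rot: [1.995, 2.425, 0.002]
contact_force: [-1.1, 0.5, 5.9]
opening: 0.0577
```

```bash
python3 w.py 2
```

```text
t 4.4833 pos [0.4606 0.0827 0.0297] tool x ang 101.11477265915845 zaxis [ 0.0022  0.     -1.    ] open 0.0578842630062079
F world [-0.7375  0.1111  5.8024] +- [0.1192 0.1467 0.3546] M tool [0.3314 0.0534 0.0537] +- [0.0021 0.0168 0.0119]
```

Emit:
jog_arm(
  deltas=[
    [0,0,0,0,0,-0.5,0.4],
    [0,0,0,0,0,-1,0.4],
    [0,0,0,0,0,-1.5,0.4],
    [0,0,0,0,0,-2,0.4],
    [0,0,0,0,0,-2,0.4],
    [0,0,0,0,0,-1.5,0.4],
    [0,0,0,0,0,-1,0.4],
    [0,0,0,0,0,-0.5,0.4],
    [0,0,0,0,0,0,0.4],
    [0,0,0,0,0,0,0.4],
    [0,0,0,0,0,0,0.4],
  ],
)

```text
t: 5.4
tool_pos: [0.4585, 0.0826, 0.1269]
tool_rot: [-1.995, -2.425, 0.003]
contact_force: [-0.1, -0.6, -4.3]
opening: 0.0575
```

Run:
```python
from w import *
F,M=wrench(20)
p,d=vision.get_image('side');cv2.imwrite('pics/s2.png',cv2.resize(p[90:330,120:440,::-1],None,fx=2.5,fy=2.5,interpolation=cv2.INTER_CUBIC))
```

```text
t 6.4 pos [0.4595 0.0827 0.1283] tool x ang 101.11719662534999 zaxis [ 0.0001 -0.     -1.    ] open 0.05774054166522665
F world [ 0.0043  0.0209 -3.0243] +- [0.15   0.1272 0.1093] M tool [-0.003   0.0456  0.0039] +- [0.0059 0.0049 0.0068]
```

View pics/s2.png

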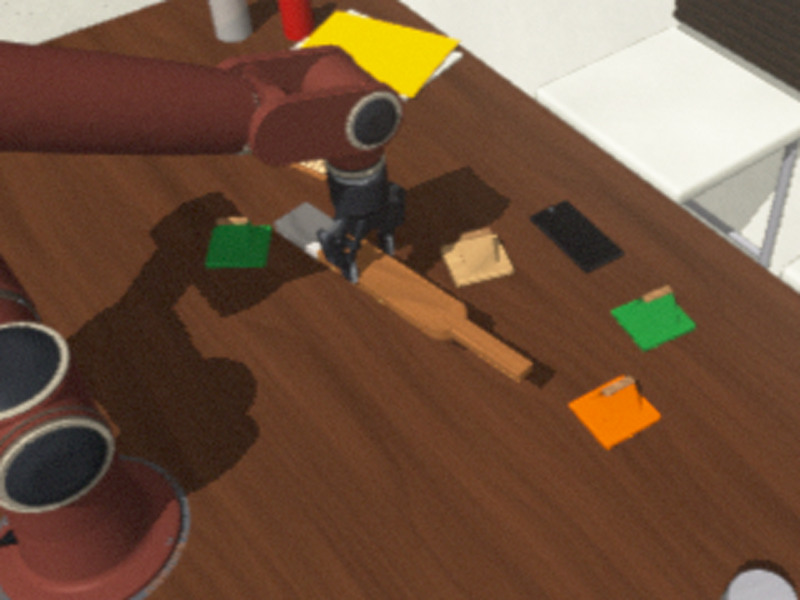

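Emit:
jog_arm(
  deltas=[
    [0,0,0.0726,0,0,0,0.4],
    [0,0,0.0726,0,0,0,0.4],
    [0,0,0.0726,0,0,0,0.4],
    [0,0,0.0726,0,0,0,0.4],
    [0,0,0.0726,0,0,0,0.4],
    [0,0,0.0726,0,0,0,0.4],
    [0,0,0.0726,0,0,0,0.4],
    [0,0,0,1.2,1.75,0,0.4],
    [0,0,0,1.6,2.2,0,0.4],
    [0,0,0,1.6,2.2,0,0.4],
    [0,0,0,1.6,2.2,0,0.4],
    [0,0,0,1.6,2.2,0,0.4],
  ],
)

```text
t: 7.45
tool_pos: [0.5845, 0.1228, 0.128]
tool_rot: [-2.542, -1.847, 0.0]
contact_force: [0.8, -0.3, -3.0]
opening: 0.0574
```

Emit:
jog_arm(
  deltas=[
    [0,0,0,1.6,2.2,0,0.4],
    [0,0,0,1.6,2.2,0,0.4],
    [0,0,0,1.2,1.75,0,0.4],
    [0,0,0,0.6,0.8,0,0.4],
    [0,0,0,0,0,0,0.4],
    [0,0,0,0,0,0,0.4],
    [0,0,0,0,0,0,0.4],
  ],
)

```text
t: 8.03
tool_pos: [0.664, 0.1482, 0.1277]
tool_rot: [-2.541, -1.846, 0.002]
contact_force: [-0.2, 0.8, -3.3]
opening: 0.0579
```

Run:
```python
from w import *
F,M=wrench(20)
o=ctrl.get_obs();p,d=vision.get_image('wrist');np.savez('pics/w2.npz',p=p,d=d,tool_pos=o['tool_pos'],tool_rot=o['tool_rot'])
cv2.imwrite('pics/w2.png',p[:,:,::-1])
X=cloud(cam('wrist',o),d)-o['tool_pos'];T=X@R.from_rotvec(o['tool_rot']).as_matrix()
m=(abs(T[...,1])<.01)&(abs(T[...,2])<.04)&(d>0)
for a in np.arange(-.28,.17,.03):
    k=m&(abs(T[...,0]-a)<.01)
    if k.sum()>5: print(round(a,2),k.sum(),'world z %.4f'%np.median((X[k][:,2]+o['tool_pos'][2])))
```

```text
t 9.0333 pos [0.6649 0.1484 0.1283] tool x ang 71.9986625355027 zaxis [ 0. -0. -1.] open 0.05780437435078676
F world [-0.0298 -0.051  -3.0618] +- [0.1054 0.1173 0.1389] M tool [-0.      0.046   0.0055] +- [0.0079 0.0061 0.0078]
-0.04 936 world z 0.1165
-0.01 1237 world z 0.1166
0.02 1472 world z 0.1169
0.05 1770 world z 0.1171
0.08 2160 world z 0.1172
0.11 2226 world z 0.1174
```

View pics/w2.png

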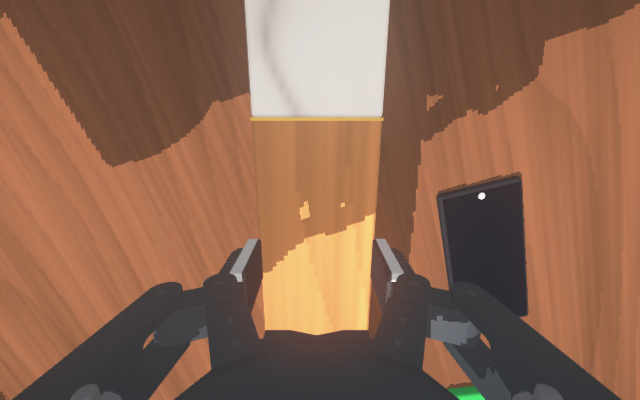

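Emit:
jog_arm(
  deltas=[
    [0,0,0,0,0,0.8,0.4],
    [0,0,0,0,0,1,0.4],
    [0,0,0,0,0,0.8,0.4],
    [0,0,0,0,0,0.5,0.4],
    [0,0,0,0,0,0.3,0.4],
    [0,0,0,0,0,0,0.4],
    [0,0,0,0,0,0,0.4],
    [0,0,0,0,0,0,0.4],
  ],
)

```text
t: 9.75
tool_pos: [0.6652, 0.1484, 0.0948]
tool_rot: [2.541, 1.846, 0.001]
contact_force: [0.6, -0.8, -2.8]
opening: 0.0578
```

Run:
```python
from w import *
s=np.load('pics/w2.npz');C=cam('wrist',s)
T=(ray(C,[[316,118.5]],.1172)-s['tool_pos'])@R.from_rotvec(s['tool_rot']).as_matrix();print('seam in tool',T,'TCP paddle x',.130-T[0,0])
wrench(4)
```

```text
seam in tool [[0.0704 0.0008 0.0111]] TCP paddle x 0.059579676453306044
t 9.95 pos [0.6652 0.1484 0.0949] tool x ang 71.99927955126176 zaxis [ 0.001   0.0001 -1.    ] open 0.057962866591148715
F world [-0.2606  0.1718 -2.9893] +- [0.3224 0.121  0.1336] M tool [-0.0168  0.0256  0.0187] +- [0.0116 0.0061 0.0103]
```

Expected contact about TCP z = 0.0898; approach finely.

Emit:
jog_arm(
  deltas=[
    [0,0,0,0,0,0.15,0.4],
    [0,0,0,0,0,0.15,0.4],
    [0,0,0,0,0,0.1,0.4],
    [0,0,0,0,0,0,0.4],
    [0,0,0,0,0,0,0.4],
  ],
)

```text
t: 10.37
tool_pos: [0.6647, 0.1484, 0.0902]
tool_rot: [-2.542, -1.846, 0.001]
contact_force: [0.3, -0.4, -3.3]
opening: 0.0574
```

Emit:
jog_arm(
  deltas=[
    [0,0,0,0,0,0.05,0.4],
    [0,0,0,0,0,0,0.4],
    [0,0,0,0,0,0,0.4],
  ],
)

```text
t: 10.62
tool_pos: [0.6648, 0.1484, 0.0899]
tool_rot: [-2.542, -1.846, 0.0]
contact_force: [-0.5, -0.0, -2.9]
opening: 0.0576
```

```bash
python3 w.py 6
```

```text
t 10.9167 pos [0.6648 0.1484 0.0898] tool x ang 71.99817182898587 zaxis [ 0.  0. -1.] open 0.05827113760295456
F world [ 0.0589  0.3083 -2.2878] +- [0.2578 0.2047 0.2859] M tool [0.0443 0.0038 0.0287] +- [0.0081 0.0112 0.0114]
```

Emit:
jog_arm(
  deltas=[
    [0,0,0,0,0,0.03,0.4],
    [0,0,0,0,0,0,0.4],
    [0,0,0,0,0,0,0.4],
  ],
)

```text
t: 11.17
tool_pos: [0.6649, 0.1485, 0.0897]
tool_rot: [-2.542, -1.847, -0.0]
contact_force: [-0.4, 0.1, -1.4]
opening: 0.0578
```

```bash
python3 w.py 6
```

```text
t 11.4667 pos [0.6648 0.1485 0.0896] tool x ang 72.00025782412591 zaxis [ 0.0001  0.0001 -1.    ] open 0.057960043503617574
F world [-0.9151  0.8686 -1.266 ] +- [0.2544 0.2725 0.2656] M tool [0.1198 0.0757 0.0234] +- [0.0144 0.0171 0.0135]
```

Emit:
jog_arm(
  deltas=[
    [0,0,0,-0.3,0,0.003,0.4],
    [0,0,0,-0.3,0,0.003,0.4],
    [0,0,0,-0.3,0,0.003,0.4],
    [0,0,0,-0.3,0,0.003,0.4],
    [0,0,0,-0.3,0,0.003,0.4],
    [0,0,0,0,0,0,0.4],
  ],
)

```text
t: 11.97
tool_pos: [0.6602, 0.1334, 0.0896]
tool_rot: [2.542, 1.846, -0.0]
contact_force: [1.1, -0.1, -1.5]
opening: 0.0576
```

```bash
python3 w.py 5
```

```text
t 12.2167 pos [0.6602 0.1336 0.0893] tool x ang 71.99931919789307 zaxis [-0.     -0.0011 -1.    ] open 0.057660591600335064
F world [ 0.3835 -1.2063 -0.827 ] +- [0.256  0.3231 0.2102] M tool [-0.0928 -0.2462 -0.0106] +- [0.0226 0.0091 0.0116]
```

Emit:
jog_arm(
  deltas=[
    [0,0,0,-0.3,0,0.002,0.4],
    [0,0,0,-0.3,0,0.002,0.4],
    [0,0,0,-0.3,0,0.002,0.4],
    [0,0,0,-0.3,0,0.002,0.4],
    [0,0,0,-0.3,0,0.002,0.4],
    [0,0,0,0,0,0,0.4],
  ],
)

```text
t: 12.72
tool_pos: [0.6556, 0.1195, 0.0897]
tool_rot: [2.542, 1.846, 0.001]
contact_force: [0.5, 1.5, 1.3]
opening: 0.0574
```

```bash
python3 w.py 5
```

```text
t 12.9667 pos [0.6557 0.1196 0.0895] tool x ang 71.99934179621948 zaxis [ 0.0002 -0.0006 -1.    ] open 0.05800526928612037
F world [0.3295 1.0824 2.2046] +- [0.1095 0.2155 0.3565] M tool [0.0149 0.1033 0.0143] +- [0.0319 0.0121 0.0202]
```

Emit:
jog_arm(
  deltas=[
    [0,0,0,0,0,-0.02,0.4],
    [0,0,0,-0.3,0,-0.005,0.4],
    [0,0,0,-0.3,0,-0.005,0.4],
    [0,0,0,-0.3,0,-0.005,0.4],
    [0,0,0,0,0,0,0.4],
    [0,0,0,0,0,0,0.4],
  ],
)

```text
t: 13.47
tool_pos: [0.6527, 0.111, 0.0897]
tool_rot: [2.542, 1.846, -0.0]
contact_force: [0.3, 1.1, 2.3]
opening: 0.0578
```

```bash
python3 w.py 5
```

```text
t 13.7167 pos [0.6528 0.1111 0.0897] tool x ang 72.0008708417955 zaxis [-0.0002 -0.0006 -1.    ] open 0.05776580373810243
F world [0.5961 0.8929 3.0301] +- [0.3206 0.1142 0.1917] M tool [0.0245 0.2312 0.0078] +- [0.0238 0.0121 0.0094]
```

Emit:
jog_arm(
  deltas=[
    [0,0,0,0,0,-0.02,0.4],
    [0,0,0,-0.24,0,-0.007,0.4],
    [0,0,0,-0.24,0,-0.007,0.4],
    [0,0,0,-0.24,0,-0.006,0.4],
    [0,0,0,0,0,0,0.4],
    [0,0,0,0,0,0,0.4],
  ],
)

```text
t: 14.22
tool_pos: [0.6503, 0.1041, 0.0898]
tool_rot: [-2.542, -1.846, 0.001]
contact_force: [0.6, 1.6, 1.0]
opening: 0.0578
```

```bash
python3 w.py 8
```

```text
t 14.6167 pos [0.6503 0.1042 0.0898] tool x ang 71.9991606973015 zaxis [-0.0007 -0.0006 -1.    ] open 0.057544102930343954
F world [-0.3472  0.5477  1.8193] +- [0.1731 0.2718 0.128 ] M tool [ 0.0019  0.1092 -0.007 ] +- [0.029  0.0184 0.0069]
```

Emit:
jog_arm(
  deltas=[
    [0,0,0,0,0,-0.015,0.4],
    [0,0,0,0,0,-0.015,0.4],
    [0,0,0,0,0,-0.01,0.4],
    [0,0,0,0,0,0,0.4],
    [0,0,0,0,0,0,0.4],
  ],
)

```text
t: 15.03
tool_pos: [0.6502, 0.1042, 0.0899]
tool_rot: [-2.542, -1.846, 0.001]
contact_force: [1.2, -1.0, -1.2]
opening: 0.0579
```

```bash
python3 w.py 8
```

```text
t 15.4333 pos [0.6502 0.1046 0.09  ] tool x ang 71.99718494095123 zaxis [-0.001   0.0003 -1.    ] open 0.0573727368028805
F world [ 0.2972 -0.0431 -2.3447] +- [0.1413 0.1422 0.2045] M tool [-0.0509 -0.0255  0.0115] +- [0.0175 0.0117 0.0106]
```

Emit:
jog_arm(
  deltas=[
    [0,0,0,0,0,0.015,0.4],
    [0,0,0,0,0,0,0.4],
    [0,0,0,0,0,0,0.4],
  ],
  grip_force=20,
)

```text
t: 15.68
tool_pos: [0.6504, 0.1045, 0.09]
tool_rot: [-2.541, -1.846, 0.0]
contact_force: [-0.1, 0.4, -3.0]
opening: 0.0577
```

```bash
cat > tilt.py <<'E'
from w import *
def tilt():
    o=ctrl.get_obs();p,d=vision.get_image('wrist');Rm=R.from_rotvec(o['tool_rot']).as_matrix()
    W=cloud(cam('wrist',o),d);T=(W-o['tool_pos'])@Rm
    m=(T[...,0]>-.02)&(T[...,0]<.13)&(abs(T[...,1])<.025)&(abs(T[...,2])<.06)&(d>0)
    f=np.linalg.lstsq(np.c_[T[m][:,:2],np.ones(m.sum())],W[m][:,2],rcond=None)[0]
    print('t',o['t'],'pos',o['tool_pos'],'pitch(+marble up) %.4f roll %.4f z0 %.4f open %.4f'%(*f,o['opening']),'F',o['contact_force']);return p
if __name__=='__main__': tilt()
E
python3 tilt.py; python3 w.py 5
```

```text
t 15.6833 pos [0.6504 0.1045 0.09  ] pitch(+marble up) -0.1828 roll -0.0161 z0 0.0958 open 0.0577 F [-0.081   0.392  -2.9553]
t 15.9833 pos [0.6505 0.1045 0.0902] tool x ang 71.99751443182787 zaxis [ 0.  0. -1.] open 0.05764864486468729
F world [ 0.111   0.4185 -3.044 ] +- [0.1762 0.1327 0.1469] M tool [-0.0139  0.0691  0.0121] +- [0.0144 0.0163 0.0067]
```

```bash
sed -i 's/(T\[...,0\]>-.02)/(T[...,0]>.03)/; s/(abs(T\[...,2\])<.06)/(abs(T[...,2]-.0115)<.03)/' tilt.py
python3 - <<'E'
from tilt import *
p=tilt();cv2.imwrite('pics/w3.png',p[:,:,::-1]);wrench(4)
E
```

```text
t 15.9833 pos [0.6505 0.1045 0.0902] pitch(+marble up) 0.0065 roll -0.0011 z0 0.0787 open 0.0576 F [-0.2908 -0.044  -2.6196]
t 16.2333 pos [0.6505 0.1044 0.0903] tool x ang 71.99248209707386 zaxis [ 0.  0. -1.] open 0.05780315846456523
F world [ 0.3563 -0.8564 -2.798 ] +- [0.2174 0.0929 0.2284] M tool [-0.0015  0.0519 -0.0078] +- [0.0113 0.0148 0.0062]
```

View pics/w3.png

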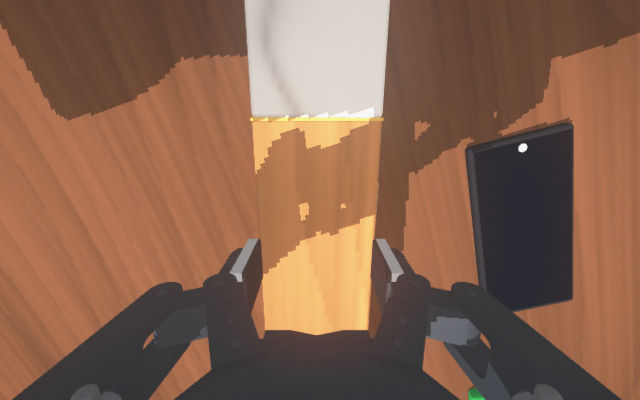

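Emit:
jog_arm(
  deltas=[
    [0,0,0,0,0,0.03,0.4],
    [0,0,0,0,0,0.02,0.4],
    [0,0,0,0,0,0,0.4],
    [0,0,0,0,0,0,0.4],
    [0,0,0,0,0,0,0.4],
  ],
)

```text
t: 16.65
tool_pos: [0.6506, 0.1045, 0.0899]
tool_rot: [2.542, 1.847, 0.0]
contact_force: [-0.0, 0.4, -2.5]
opening: 0.058
```

```bash
python3 w.py 8
```

```text
t 17.05 pos [0.6506 0.1045 0.0899] tool x ang 72.00012057835843 zaxis [ 0.0002  0.0001 -1.    ] open 0.05740076942474927
F world [-0.1429  0.4167 -1.8474] +- [0.1365 0.1498 0.1545] M tool [0.0505 0.0455 0.0104] +- [0.0113 0.0118 0.0087]
```

Emit:
jog_arm(
  deltas=[
    [0,0,0,0,0,0.02,0.4],
    [0,0,0,0,0,0,0.4],
    [0,0,0,0,0,0,0.4],
    [0,0,0,0,0,0,0.7],
    [0,0,0,0,0,0,0.73],
    [0,0,0,0,0,0,0.75],
  ],
)

```text
t: 17.55
tool_pos: [0.6509, 0.1044, 0.0899]
tool_rot: [2.541, 1.846, 0.001]
contact_force: [0.5, 0.2, -0.6]
opening: 0.064
```

```bash
python3 tilt.py;python3 tilt.py
```

```text
t 17.55 pos [0.6509 0.1044 0.0899] pitch(+marble up) 0.0147 roll -0.0007 z0 0.0785 open 0.0640 F [ 0.4535  0.2023 -0.6209]
t 17.6 pos [0.6509 0.1044 0.09  ] pitch(+marble up) 0.0069 roll -0.0013 z0 0.0783 open 0.0638 F [ 0.0288 -0.5111  0.3438]
```

```bash
for i in 1 2 3 4 5; do python3 tilt.py;done
```

```text
t 17.65 pos [0.6509 0.1044 0.09  ] pitch(+marble up) -0.0034 roll -0.0011 z0 0.0782 open 0.0643 F [ 0.6046 -0.2479 -0.3894]
t 17.7 pos [0.6509 0.1044 0.09  ] pitch(+marble up) -0.0041 roll -0.0007 z0 0.0782 open 0.0636 F [ 0.1874 -0.2051 -0.0564]
t 17.75 pos [0.6508 0.1044 0.0899] pitch(+marble up) 0.0055 roll -0.0012 z0 0.0783 open 0.0636 F [ 0.1667  0.445  -0.0978]
t 17.8 pos [0.6508 0.1044 0.0898] pitch(+marble up) 0.0135 roll -0.0012 z0 0.0785 open 0.0638 F [ 0.7553 -1.2625 -0.5263]
t 17.85 pos [0.6507 0.1045 0.0897] pitch(+marble up) 0.0173 roll -0.0002 z0 0.0786 open 0.0641 F [0.2502 0.435  0.3181]
```

Run:
```python
from tilt import *
for i in range(16): tilt()
```

```text
t 17.9 pos [0.6506 0.1044 0.0897] pitch(+marble up) 0.0176 roll -0.0008 z0 0.0786 open 0.0642 F [-0.4969  0.5341  0.4968]
t 17.95 pos [0.6506 0.1044 0.0896] pitch(+marble up) 0.0146 roll -0.0011 z0 0.0785 open 0.0640 F [-0.0322 -0.1063  0.4571]
t 18.0 pos [0.6506 0.1045 0.0896] pitch(+marble up) 0.0074 roll -0.0009 z0 0.0783 open 0.0641 F [-0.4535 -0.5959  0.4394]
t 18.05 pos [0.6506 0.1045 0.0896] pitch(+marble up) -0.0026 roll -0.0002 z0 0.0782 open 0.0642 F [ 0.0126  0.3136 -0.4471]
t 18.1 pos [0.6505 0.1045 0.0895] pitch(+marble up) -0.0035 roll -0.0010 z0 0.0782 open 0.0643 F [ 0.0479 -0.7733  0.0108]
t 18.15 pos [0.6506 0.1045 0.0896] pitch(+marble up) 0.0051 roll -0.0003 z0 0.0783 open 0.0641 F [ 0.3904 -0.0156 -1.0868]
t 18.2 pos [0.6505 0.1045 0.0896] pitch(+marble up) 0.0128 roll -0.0006 z0 0.0785 open 0.0639 F [-0.3416  0.1469  0.2466]
t 18.25 pos [0.6505 0.1045 0.0895] pitch(+marble up) 0.0165 roll -0.0004 z0 0.0786 open 0.0644 F [0.1585 0.6668 1.1309]
t 18.3 pos [0.6505 0.1045 0.0895] pitch(+marble up) 0.0169 roll -0.0005 z0 0.0786 open 0.0637 F [ 0.0522 -0.6854  0.3317]
[... 160 characters left out ...]
tch(+marble up) 0.0058 roll -0.0007 z0 0.0783 open 0.0640 F [-0.5303  0.1999  0.0192]
t 18.45 pos [0.6505 0.1045 0.0895] pitch(+marble up) -0.0030 roll -0.0001 z0 0.0782 open 0.0641 F [ 1.2885 -0.3674 -0.2065]
t 18.5 pos [0.6506 0.1045 0.0896] pitch(+marble up) -0.0027 roll -0.0008 z0 0.0782 open 0.0641 F [ 0.1718 -0.355   0.0658]
t 18.55 pos [0.6505 0.1045 0.0895] pitch(+marble up) 0.0062 roll -0.0010 z0 0.0783 open 0.0643 F [ 0.2157  0.3205 -0.1569]
t 18.6 pos [0.6505 0.1045 0.0895] pitch(+marble up) 0.0134 roll -0.0006 z0 0.0784 open 0.0640 F [ 0.8575  0.2498 -0.2554]
t 18.65 pos [0.6505 0.1044 0.0895] pitch(+marble up) 0.0162 roll -0.0000 z0 0.0785 open 0.0642 F [ 0.4247 -0.7374 -0.0466]
```

Emit:
jog_arm(
  deltas=[
    [0,0,0,-0.4,0,0,0.75],
    [0,0,0,-0.45,0,0,0.75],
    [0,0,0,-0.45,0,0,0.75],
    [0,0,0,-0.36,0,0,0.75],
    [0,0,0,0,0,0,0.75],
    [0,0,0,0,0,0,0.75],
  ],
)

```text
t: 19.2
tool_pos: [0.6453, 0.0883, 0.0896]
tool_rot: [-2.542, -1.846, -0.0]
contact_force: [1.1, 0.1, -0.9]
opening: 0.0639
```

```bash
sed -i 's/pitch(/t %.2f pitch(/; s/%(\*f/%(o["t"],*f/' tilt.py
python3 - <<'E'
from tilt import *
for i in range(9): p=tilt()
cv2.imwrite('pics/w4.png',p[:,:,::-1])
hsv=cv2.cvtColor(p,cv2.COLOR_RGB2HSV); print('sat col316',[(v,int(hsv[v,316,1])) for v in range(60,120,3)])
E
```

```text
t 19.2 pos [0.6453 0.0883 0.0896] t 19.20 pitch(+marble up) -0.0017 roll -0.0006 z0 0.0783 open 0.0639 F [ 1.1202  0.1406 -0.901 ]
t 19.25 pos [0.6454 0.0885 0.0896] t 19.25 pitch(+marble up) -0.0029 roll -0.0005 z0 0.0783 open 0.0634 F [-0.1393 -0.1639 -0.2448]
t 19.3 pos [0.6455 0.0886 0.0896] t 19.30 pitch(+marble up) 0.0050 roll -0.0011 z0 0.0783 open 0.0642 F [-0.1018  0.8785  0.2876]
t 19.35 pos [0.6455 0.0887 0.0896] t 19.35 pitch(+marble up) 0.0114 roll -0.0009 z0 0.0783 open 0.0637 F [ 0.6284 -0.1086 -0.988 ]
t 19.4 pos [0.6455 0.0888 0.0896] t 19.40 pitch(+marble up) 0.0141 roll -0.0003 z0 0.0783 open 0.0639 F [-0.1142 -0.4992  1.2728]
t 19.45 pos [0.6454 0.0888 0.0896] t 19.45 pitch(+marble up) 0.0136 roll -0.0003 z0 0.0782 open 0.0638 F [ 0.0954  0.1492 -0.1526]
t 19.5 pos [0.6454 0.0888 0.0896] t 19.50 pitch(+marble up) 0.0084 roll -0.0010 z0 0.0783 open 0.0640 F [ 0.1839 -0.1496  0.4759]
t 19.55 pos [0.6454 0.0888 0.0896] t 19.55 pitch(+marble up) 0.0010 roll -0.0007 z0 0.0783 open 0.0639 F [-0.711   0.2203 -0.0221]
t 19.6 pos [0.6454 0.0888 0.0895] t 19.60 pitch(+marble up) -0.0037 roll -0.0004 z0 0.0783 open 0.0645 F [-0.4847  0.2882  0.7885]
sat col316 [(60, 13), (63, 16), (66, 16), (69, 16), (72, 16), (75, 24), (78, 142), (81, 139), (84, 135), (87, 134), (90, 136), (93, 137), (96, 136), (99, 139), (102, 143), (105, 131), (108, 131), (111, 132), (114, 131), (117, 132)]
```

Emit:
jog_arm(
  deltas=[
    [0,0,0,0,0,0,0.75],
    [0,0,0,0,0,0,0.75],
    [0,0,0,0,0,0,0.75],
    [0,0,0,0,0,0,0.75],
    [0,0,0,0,0,0,0.75],
    [0,0,0,0,0,0,0.75],
    [0,0,0,0,0,0,0.75],
    [0,0,0,0,0,0,0.75],
    [0,0,0,0,0,0,0.75],
    [0,0,0,0,0,0,0.75],
    [0,0,0,0,0,0,0.75],
    [0,0,0,0,0,0,0.75],
  ],
)

```text
t: 20.65
tool_pos: [0.6454, 0.0887, 0.0896]
tool_rot: [2.542, 1.847, 0.0]
contact_force: [0.7, -0.4, -0.5]
opening: 0.0639
```

Emit:
jog_arm(
  deltas=[
    [0,0,0,0,0,0,0.75],
    [0,0,0,0,0,0,0.75],
    [0,0,0,0,0,0,0.75],
    [0,0,0,0,0,0,0.75],
    [0,0,0,0,0,0,0.75],
    [0,0,0,0,0,0,0.75],
    [0,0,0,0,0,0,0.75],
    [0,0,0,0,0,0,0.75],
    [0,0,0,0,0,0,0.75],
    [0,0,0,0,0,0,0.75],
    [0,0,0,0,0,0,0.75],
    [0,0,0,0,0,0,0.75],
  ],
)

```text
t: 21.65
tool_pos: [0.6454, 0.0887, 0.0896]
tool_rot: [2.542, 1.846, 0.0]
contact_force: [0.0, 0.1, 0.3]
opening: 0.0641
```

Run:
```python
from tilt import *
for i in range(7): p=tilt()
o=ctrl.get_obs()
T=(ray(cam('wrist',o),[[316,76.5]],.0787)-o['tool_pos'])@R.from_rotvec(o['tool_rot']).as_matrix();e=(np.array([.6465,.0912,.078])-o['tool_pos'])@R.from_rotvec(o['tool_rot']).as_matrix()
print('seam',T,'TCP at x',.130-T[0,0],'edge at x',.130-T[0,0]+e[0],e)
```

```text
t 21.65 pos [0.6454 0.0887 0.0896] t 21.65 pitch(+marble up) 0.0000 roll -0.0007 z0 0.0783 open 0.0641 F [0.0101 0.0843 0.2705]
t 21.7 pos [0.6454 0.0887 0.0896] t 21.70 pitch(+marble up) 0.0063 roll -0.0007 z0 0.0783 open 0.0641 F [-0.8058  0.0149 -0.9175]
t 21.75 pos [0.6454 0.0887 0.0895] t 21.75 pitch(+marble up) 0.0095 roll -0.0006 z0 0.0783 open 0.0640 F [-0.0551 -1.255  -0.0689]
t 21.8 pos [0.6454 0.0887 0.0896] t 21.80 pitch(+marble up) 0.0090 roll -0.0006 z0 0.0783 open 0.0638 F [0.7158 0.239  0.407 ]
t 21.85 pos [0.6454 0.0887 0.0895] t 21.85 pitch(+marble up) 0.0050 roll -0.0011 z0 0.0782 open 0.0640 F [0.1505 0.2856 0.554 ]
t 21.9 pos [0.6454 0.0887 0.0895] t 21.90 pitch(+marble up) -0.0013 roll -0.0011 z0 0.0783 open 0.0640 F [-0.5033  0.0608 -0.6109]
t 21.95 pos [0.6454 0.0887 0.0895] t 21.95 pitch(+marble up) -0.0006 roll -0.0005 z0 0.0783 open 0.0644 F [ 0.5862 -0.3927  0.4723]
seam [[0.0879 0.0008 0.0109]] TCP at x 0.042057285180202506 edge at x 0.0448052569468595 [0.0027 0.0003 0.0116]
```

Emit:
jog_arm(
  deltas=[
    [0,0,0,0,0,0,0.75],
    [0,0,0,0,0,0,0.75],
    [0,0,0,0,0,0,0.75],
    [0,0,0,0,0,0,0.75],
    [0,0,0,0,0,0,0.75],
    [0,0,0,0,0,0,0.75],
    [0,0,0,0,0,0,0.75],
    [0,0,0,0,0,0,0.75],
    [0,0,0,0,0,0,0.75],
    [0,0,0,0,0,0,0.75],
    [0,0,0,0,0,0,0.75],
    [0,0,0,0,0,0,0.75],
  ],
)

```text
t: 23.0
tool_pos: [0.6454, 0.0887, 0.0895]
tool_rot: [-2.542, -1.847, 0.0]
contact_force: [-0.4, 0.0, 0.3]
opening: 0.0641
```

Emit:
jog_arm(
  deltas=[
    [0,0,0,0,0,0,0.72],
    [0,0,0,0,0,0,0.7],
    [0,0,0,0,0,0,0.68],
    [0,0,0,0,0,0,0.66],
    [0,0,0,0,0,0,0.62],
    [0,0,0,0,0,0,0.5],
    [0,0,0,0,0,0,0.5],
  ],
  grip_force=20,
)

```text
t: 23.58
tool_pos: [0.6455, 0.0887, 0.0898]
tool_rot: [2.542, 1.846, 0.0]
contact_force: [0.0, -0.4, 2.9]
opening: 0.059
```

```bash
python3 tilt.py; python3 w.py 3
```

```text
t 23.5833 pos [0.6455 0.0887 0.0898] t 23.58 pitch(+marble up) 0.0001 roll -0.0009 z0 0.0783 open 0.0590 F [ 0.0344 -0.372   2.8894]
t 23.7833 pos [0.6455 0.0887 0.0898] tool x ang 71.99739232929186 zaxis [ 0.0002 -0.0001 -1.    ] open 0.05934736728907186
F world [-1.2315 -0.1123  2.9584] +- [0.1688 0.2331 0.2095] M tool [ 0.1592 -0.0864  0.0018] +- [0.0202 0.0167 0.0168]
```

Emit:
jog_arm(
  deltas=[
    [0,0,0,0,0,-0.03,0.5],
    [0,0,0,0.1,0,0,0.5],
    [0,0,0,0.15,0,0,0.5],
    [0,0,0,0.1,0,0,0.5],
    [0,0,0,0,0,0,0.5],
    [0,0,0,0,0,0,0.5],
  ],
)

```text
t: 24.28
tool_pos: [0.6466, 0.0918, 0.0898]
tool_rot: [2.541, 1.846, -0.0]
contact_force: [-1.1, -3.8, 1.8]
opening: 0.0592
```

```bash
python3 tilt.py; python3 w.py 4
```

```text
t 24.2833 pos [0.6466 0.0918 0.0898] t 24.28 pitch(+marble up) -0.0061 roll -0.0005 z0 0.0783 open 0.0592 F [-1.1191 -3.7689  1.8142]
t 24.5333 pos [0.6466 0.092  0.0898] tool x ang 71.99346782309178 zaxis [ 0.0003  0.     -1.    ] open 0.05914450216026445
F world [-0.5279 -3.693   1.5144] +- [0.1833 0.0717 0.2525] M tool [-0.1269 -0.5617  0.0177] +- [0.0178 0.0164 0.0135]
```

Emit:
jog_arm(
  deltas=[
    [0,0,0,0,0,-0.02,0.5],
    [0,0,0,0,0,-0.02,0.5],
    [0,0,0,0,0,0,0.5],
    [0,0,0,0,0,0,0.5],
  ],
)

```text
t: 24.87
tool_pos: [0.6464, 0.0924, 0.0898]
tool_rot: [-2.541, -1.846, -0.0]
contact_force: [-0.2, -0.1, -2.1]
opening: 0.0593
```

```bash
cat > seam.py <<'E'
from tilt import *
p=tilt();o=ctrl.get_obs();g=cv2.cvtColor(p,cv2.COLOR_RGB2HSV)[:,:,1].astype(int)
g=g[:,306:327].mean(1);v=np.nonzero(g[40:120]>80)[0][0]+40;v=v-(g[v]-80)/(g[v]-g[v-1])
Rm=R.from_rotvec(o['tool_rot']).as_matrix();T=(ray(cam('wrist',o),[[316,v]],.0785)-o['tool_pos'])@Rm;e=(np.array([.6465,.0912,.078])-o['tool_pos'])@Rm
print('row',v,'TCP x %.4f edge x %.4f'%(.130-T[0,0],.130-T[0,0]+e[0]))
E
python3 seam.py; python3 w.py 4
```

```text
t 24.8667 pos [0.6464 0.0924 0.0898] t 24.87 pitch(+marble up) -0.0004 roll -0.0014 z0 0.0783 open 0.0593 F [-0.2315 -0.0716 -2.1179]
row 76.65171898355754 TCP x 0.0420 edge x 0.0409
t 25.1167 pos [0.6462 0.0924 0.0899] tool x ang 72.00367822503465 zaxis [-0.0007  0.0006 -1.    ] open 0.058984558168699824
F world [ 0.8783 -0.0391 -2.1819] +- [0.1729 0.2843 0.3361] M tool [-0.1192  0.0667  0.0201] +- [0.0318 0.0277 0.0121]
```

Emit:
jog_arm(
  deltas=[
    [0,0,0,0,0,0.01,0.5],
    [0,0,0,0,0,0,0.5],
    [0,0,0,0,0,0,0.7],
    [0,0,0,0,0,0,0.73],
    [0,0,0,0,0,0,0.76],
  ],
)

```text
t: 25.53
tool_pos: [0.6468, 0.092, 0.0906]
tool_rot: [2.541, 1.846, 0.001]
contact_force: [-0.4, 0.5, -0.2]
opening: 0.065
```

```bash
python3 - <<'E'
from tilt import *
for i in range(9): tilt()
E
python3 seam.py
```

```text
t 25.5333 pos [0.6468 0.092  0.0906] t 25.53 pitch(+marble up) -0.0023 roll -0.0007 z0 0.0783 open 0.0650 F [-0.4158  0.4843 -0.249 ]
t 25.5833 pos [0.6469 0.092  0.0907] t 25.58 pitch(+marble up) 0.0000 roll -0.0007 z0 0.0783 open 0.0647 F [ 1.1189  0.2315 -0.272 ]
t 25.6333 pos [0.6469 0.092  0.0908] t 25.63 pitch(+marble up) 0.0013 roll -0.0009 z0 0.0783 open 0.0648 F [-0.3881  0.585  -0.5912]
t 25.6833 pos [0.6468 0.092  0.0907] t 25.68 pitch(+marble up) -0.0014 roll -0.0011 z0 0.0782 open 0.0647 F [ 0.1998 -0.5216 -0.4623]
t 25.7333 pos [0.6468 0.092  0.0906] t 25.73 pitch(+marble up) -0.0013 roll -0.0004 z0 0.0783 open 0.0648 F [ 0.606   0.4619 -0.425 ]
t 25.7833 pos [0.6467 0.0919 0.0905] t 25.78 pitch(+marble up) 0.0013 roll -0.0010 z0 0.0783 open 0.0647 F [-0.1939 -0.4431  0.4495]
t 25.8333 pos [0.6466 0.092  0.0904] t 25.83 pitch(+marble up) -0.0011 roll -0.0008 z0 0.0782 open 0.0651 F [0.0861 0.0936 0.645 ]
t 25.8833 pos [0.6466 0.092  0.0904] t 25.88 pitch(+marble up) -0.0015 roll -0.0010 z0 0.0783 open 0.0651 F [-0.4715 -0.0671  0.3188]
t 25.9333 pos [0.6466 0.092  0.0903] t 25.93 pitch(+marble up) 0.0011 roll -0.0010 z0 0.0783 open 0.0648 F [ 0.2478  0.2098 -0.2905]
t 25.9833 pos [0.6465 0.092  0.0902] t 25.98 pitch(+marble up) -0.0003 roll -0.0004 z0 0.0783 open 0.0654 F [-1.1381 -0.4437 -0.436 ]
row 77.31448202959831 TCP x 0.0423 edge x 0.0415
```

Emit:
jog_arm(
  deltas=[
    [0,0,0,0,0,0,0.85],
    [0,0,0,0,0,0,1],
    [0,0,0,0,0,0,1],
    [0,0,0,0,0,-0.5,1],
    [0,0,0,0,0,-1,1],
    [0,0,0,0,0,-1.5,1],
    [0,0,0,0,0,-2.5,1],
    [0,0,0,0,0,-3,1],
    [0,0,0,0,0,-3,1],
    [0,0,0,0,0,-3,1],
    [0,0,0,0,0,-2,1],
    [0,0,0,0,0,0,1],
  ],
)

```text
t: 27.03
tool_pos: [0.6494, 0.0921, 0.2647]
tool_rot: [2.535, 1.842, 0.017]
contact_force: [0.2, 0.3, 1.5]
opening: 0.0857
```

Emit:
jog_arm(
  deltas=[
    [0,0,0,0,0,0,1],
    [0,0,0,0,0,0,1],
    [0,0,0,0,0,0,1],
    [0,0,0,0,0,0,1],
    [0,0,0,0,0,0,1],
    [0,0,0,0,0,0,1],
    [0,0,0,0,0,0,1],
    [0,0,0,0,0,0,1],
    [0,0,0,0,0,0,1],
    [0,0,0,0,0,0,1],
    [0,0,0,0,0,0,1],
    [0,0,0,0,0,0,1],
  ],
)

```text
t: 28.03
tool_pos: [0.6465, 0.092, 0.2552]
tool_rot: [2.542, 1.847, 0.0]
contact_force: [1.0, -0.6, -0.0]
opening: 0.0853
```

Run:
```python
from h import *
for i in range(2):
    o=ctrl.get_obs();p,d=vision.get_image('wrist');W=cloud(cam('wrist',o),d);L=(W-[.6465,.0912,0]);c,s=np.cos(np.radians(72)),np.sin(np.radians(72))
    a=L[...,0]*c+L[...,1]*s;b=-L[...,0]*s+L[...,1]*c
    print(o['t'],o['contact_force'],[(x,round(float(np.median(W[m][:,2])),4)) for x in (-.08,-.04,0,.04,.08,.12,.15) if (m:=(abs(a-x)<.01)&(abs(b)<.02)&(abs(W[...,2]-.078)<.03)).sum()>5])
    m=(abs(W[...,2]-.078)<.01)&(abs(b)<.06)&(abs(a)<.16); print('lateral centre',np.median(b[m]),'slope',np.polyfit(a[m],b[m],1))
p,d=vision.get_image('side');cv2.imwrite('pics/s5.png',cv2.resize(p[110:290,180:420,::-1],None,fx=3,fy=3,interpolation=cv2.INTER_CUBIC))
```

```text
28.0333 [ 1.0358 -0.6147 -0.0424] [(-0.08, 0.0783), (-0.04, 0.0783), (0, 0.0782), (0.04, 0.0783), (0.08, 0.0782), (0.12, 0.0782), (0.15, 0.0782)]
lateral centre -0.00016664318708125517 slope [-0.0011 -0.0001]
28.0833 [-0.0758 -0.2596 -0.0698] [(-0.08, 0.0783), (-0.04, 0.0783), (0, 0.0783), (0.04, 0.0783), (0.08, 0.0782), (0.12, 0.0783), (0.15, 0.0783)]
lateral centre -0.00018189221658994684 slope [-0.001  -0.0002]
```

View pics/s5.png

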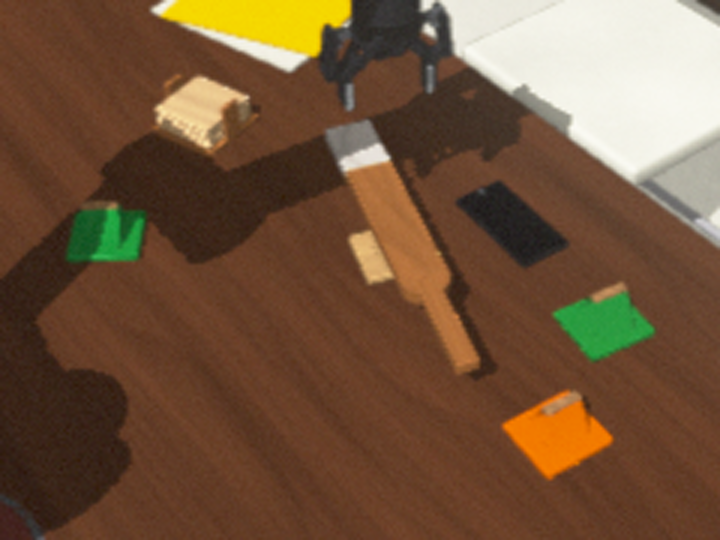

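The paddle sits level on the stand: its top is at z = 0.078 all along, it is square across the edge, and it is still. The gripper is well clear above it.

```bash
python3 -c "
from station import ctrl
print(ctrl.finish_job())"
```

```text
the job is handed in; nothing more can be done
None
```

The paddle is balancing by itself on the oak stand, level and still, and its balance point is about 41 mm from mid-length towards the marble end. I handed the job in at about 28 s of the 72 s allowed.

**How I found it:** I laid the middle of the paddle on the cork edge and slid it along, mostly with 1–6 N on the edge. The wrist torque with the paddle lifted gave a first estimate of 46 mm. Let go there, it stayed up but rocked slowly by about 0.01 rad. I gripped it again over the edge, slid it about 4 mm so the edge sat nearer the handle, and let go.

**Last checks:**
- **Level:** the top face is within 0.1 mm of 78.3 mm high at every point the wrist camera measured. That covers 80 mm to the handle side and 150 mm to the marble side; the tips themselves were outside the measured part.
- **Square:** it lies within 0.1° of square across the edge and is centred to about 0.2 mm.
- **Steady:** it moved no more than about ±0.002 rad after I let go, and the robot now touches nothing.
- **Other things:** the coasters, phone and look-alike stands looked undisturbed in the last side picture. The sugar jar was outside that crop, but the arm never went near it.

**What did not go to plan:**
- The first balance estimate was about 5 mm off.
- At about 16 s, while I was lightening the contact, the force reading showed the paddle just lifted off the edge. It was still in the grip, about half a millimetre up at most, and I set it back down.

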